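Close the filter cover of a bench pump and lock its two quarter-turn fasteners

TASK

The filter bay on top of the pump unit is open. With the fingertips only, push the loose cover plate along its rails, away from the robot, fully home against its end stop; then set a fingertip in the slot of each of the two round fasteners beside the cover and turn it a quarter turn to its stop, so that its tongue swings in behind the cover and locks it. Do not lift the cover, and leave everything else where it stands.

Things in the scene. Friction and masses are not known exactly. Their poses are not given: they have to be found in the camera images.
- pump_unit: Grey low pump unit, 240 (x) x 320 (y) x 50 mm high, fixed. Origin at the centre of its underside on the worktop; +x away from the robot, y left, z up; turned by up to 0.3 rad. On its flat top two rails 5 mm high run along x at y = +-58.5 mm, with an end stop 14 mm high across their far end, near face at x = 101 mm.
- cover: Loose aluminium cover plate, 120 (x) x 110 (y) x 10 mm, 0.25 kg, lying on the unit's top between the rails (1.5 mm play a side). Origin at the centre of its underside, axes as the unit's. Starts 50 to 80 mm short of home. Home, against the end stop: origin at x = 41, y = 0, z = 50 mm in the unit's frame.
- cover_rib (a point): Middle of the top of the cover's push rib, 77 mm above the worktop. Rib 90 mm long (y), 10 mm thick (x), 17 mm high above the plate's upper face, which is 60 mm above the worktop; 35 mm of flat plate lie in front of it. Home: x = 21 mm in the unit's frame.
- fastener_left (a joint): Left fastener (unit frame x -30, y +108 mm), rad. 0 = open: slot fore-and-aft, tongue towards the robot (unit's -x). Turns counter-clockwise from above, tongue swinging in, to a hard stop at 1.571 = locked: slot crosswise, tongue behind the cover's near edge. Starts at 0 to 0.35. Takes 0.08 Nm (3 N at 28 mm from the axis), stays where left. Its tongue jams on a cover well short of home.
- fastener_right (a joint): Right fastener (unit frame x -30, y -108 mm), rad. 0 = open: slot fore-and-aft, tongue towards the robot (unit's -x). Turns clockwise from above, tongue swinging in, to a hard stop at 1.571 = locked: slot crosswise, tongue behind the cover's near edge. Starts at 0 to 0.35. Takes 0.08 Nm (3 N at 28 mm from the axis), stays where left. Its tongue jams on a cover well short of home.
- slot_left (a point): Left fastener: black disc 90 mm across, slot right across it, 36 mm wide, 14 mm deep, open at both ends. Point on the turning axis at the slot floor, 62 mm above the worktop; x along the slot, z up, turns with it. Steel tongue along -x to 71 mm from the axis. Turn it by a fingertip in the slot 25-32 mm off axis, led round an arc, up to 0.5 rad ahead of the slot (play).
- slot_right (a point): Right fastener: black disc 90 mm across, slot right across it, 36 mm wide, 14 mm deep, open at both ends. Point on the turning axis at the slot floor, 62 mm above the worktop; x along the slot, z up, turns with it. Steel tongue along -x to 71 mm from the axis. Turn it by a fingertip in the slot 25-32 mm off axis, led round an arc, up to 0.5 rad ahead of the slot (play).
- counter_tally: Small round tally counter, 53x42x21 mm, loose on the unit's top in its far left corner; origin at the centre of its underside. To be left alone.
- micro_tube_4: Small capped tube, 17x44x13 mm, lying loose on the unit's top in its far right corner; origin at its underside. To be left alone.
- marker_black: Marker pen, 13x136x16 mm, lying on the worktop to the left of the unit; origin at its underside. To be left alone.
- dropper_bottle: White dropper bottle, 34 mm across, 88 mm high, standing to the left of the unit; origin at its underside. To be left alone.
- petri_0: Petri dish, 90 mm across, 15 mm high, lying to the right of the unit; origin at its underside. To be left alone.

How it is judged:
By the outcome, as a careful person would: the job done as asked, in the order asked, and still so for the second after the job is handed in, with the robot touching nothing.
It also fails if it takes over 58 s, if anything falls off the work surface, if the arm or the gripper's body presses on something with over 40 N, if the wrist force passes 120 N, or if a joint passes its speed limit or range.

ROBOT

A 7-joint arm with a two-finger parallel gripper is mounted at the origin on a cart in front of the work surface, level with it; the furniture and walls round the work are solid. World frame = base frame: x ahead of the robot, y to its left, z up, the work surface at z = 0. Lengths are in m, angles in rad, forces in N, time in s.
With the tool pointing down it reaches from about 0.425 to 0.925 m from the base axis. Payload 6.8 kg.
Tool frame: the origin (TCP) lies midway between the tips of the shut fingers; the grasp point (between the pads) lies 19 mm behind it (grip_point_offset is the z of the grasp point in the tool frame, in m); z points along the fingers, y is the line along which they close (so a half turn about z gives the same grasp; the last joint's range is limited). The gripper opens to 85 mm and grips with 20 to 120 N. Pads are 22 mm wide; open, the fingers measure 114 mm over their backs; the gripper's body (76 mm by 85 mm) begins 54 mm behind the grasp point. The pads swing forward as they close: fully open they stand 13 mm farther back than shut.
Start: joints at [-0.108, 0.477, 0.022, 1.555, -0.011, 1.109, -0.083], TCP at [0.675, 0, 0.195] pointing down, gripper open.
Joint ranges: [-2.96, 2.96], [-0.34, 2.1], [-1.41, 1.46], [0.24, 2.44], [-1.37, 4.51], [0.17, 1.92], [-2.96, 2.96]. Speed limits (rad/s): [2.39, 2.39, 3.14, 3.14, 3.14, 3.14, 3.14].

INTERFACE

Orientations are given as a rotation vector (axis times angle).
In Python, from bench import get_obs, grab_frame, calibration, hand_in, grip_point_offset gives the robot as it stands.
- The arm moves only by the shell command python3 -m pendant 'ROWS' [OPENING] [FORCE]. ROWS is a JSON object of lists of equal length, an entry for each row: "translation": the shift along the world's x, y, z in units of 25 mm (1.0 is 25 mm), a list of three; "delta_rot": the turn, a rotation vector about the world's x, y, z in units of 5 degrees (1.0 is 5 degrees), a list of three. In form: {"translation": [[dx, dy, dz], ...], "delta_rot": [[rx, ry, rz], ...]}. A call has 1 to 12 rows; each row is the pose to reach, as a shift and turn from the pose commanded when the call began; what a row does not reach only later rows make up. A row lasts 1/8 s, in which the tool goes at most 62.5 mm and 10.7 degrees, less where a joint would pass 70% of its speed; a pose out of reach is approached as far as the arm can. A call with a gripper value outside its range is refused whole. OPENING is the opening, from 0 (shut) to 1 (fully open), set as the call begins (- or left out, the last holds). The fingers move at their own pace and stop on an object; FORCE is the grip in N (left out, the last holds). Time passes only in rows, so rows that repeat a pose let the fingers close. It gives the time, the measured TCP pose, the force, the opening and the grip force at its end, in the units of the state.
- get_obs(): the state, without advancing time (a new reading comes with each control period).
- grab_frame(name): name is "scene" or "side" or "wrist"; returns (picture, depth): 420x560x3 uint8, red, green, blue; 420x560 float32, m along the optical axis (not along the pixel's ray), 0 where there is no reading.
- calibration(name): a dict with "K" (3x3 intrinsics, pixels), "k1" (the pictures are not rectified: a ray, as slopes to the right and down, at radius r is drawn at 1 + k1 r^2 times it, then the intrinsics apply), "rvec" (rotation vector, rad) and "tvec" (3), from world to camera coordinates, as OpenCV has them. Camera axes: x right, y down, z forward; pixel columns grow to the right and rows downward; lengths in m; the calibration is good to about 2 mm. A picture is of the moment at which its call begins: read the wrist's pose just before it. calibration takes no time and is no camera call; for the wrist camera it gives the pose at the moment of the call.
- hand_in(): hands the job in; it is judged then, once.
The state is a dict: "clock": time; "joints": joint angles; "qvel": joint speeds; "tau": joint torques, N m; "tcp_pos": TCP position; "orientation": TCP orientation; "contact_force": force on the tool from outside, world axes, zero at the start; "moment": the same for the moment, N m; "grip_width": finger opening in m; "gripper_force": force on a finger pad.
Only numpy, scipy, OpenCV 4.12 (cv2) and the standard library are available. Lean on these libraries where they do the work, as an engineer would, in place of code of your own. Each camera call takes 0.05 s, during which the arm holds its last target. There are 200 camera calls.

## Working session

There is one attempt and no reset: what is moved stays moved. The work goes in short steps, Python scripts to look and compute and a shell command to move; the robot and the scene stay as the last step left them, time stands still between calls to the robot, and variables do not carry over. Pictures are saved under pics/ and viewed, at most 10 in all, crops included, and the job is handed in when it is done.

```bash
mkdir -p pics; cat > h.py <<'E'
import numpy as np, cv2
from bench import *
def save(n,f):
    c=calibration(n); p,d=grab_frame(n); cv2.imwrite(f'pics/{f}.png',p[:,:,::-1]); np.savez(f'{f}.npz',p=p,d=d,K=c['K'],k1=c['k1'],r=c['rvec'],t=c['tvec']); return p,d,c
def ray(c,uv):
    K=np.array(c['K']);D=np.array([c['k1'],0,0,0,0.])
    x=cv2.undistortPoints(np.array(uv,float).reshape(-1,1,2),K,D).reshape(-1,2)
    R=cv2.Rodrigues(np.array(c['rvec'],float))[0];t=np.array(c['tvec'],float).ravel()
    return -R.T@t, np.c_[x,np.ones(len(x))]@R   # origin, dirs (depth 1)
def plane(c,uv,z):
    o,d=ray(c,uv); return o+d*((z-o[2])/d[:,2])[:,None]
def cloud(c,dep):
    v,u=np.mgrid[:420,:560]; o,d=ray(c,np.c_[u.ravel(),v.ravel()])
    return (o+d*dep.ravel()[:,None]).reshape(420,560,3)
E
python3 - <<'E'
from h import *
for n in ('scene','side','wrist'):
    p,d,c=save(n,n+'0'); print(n,c,(d>0).mean())
o=get_obs();print(o)
a=cv2.imread('pics/scene0.png');b=cv2.imread('pics/side0.png');w=cv2.imread('pics/wrist0.png')
E
```

```text
scene {'K': array([[461.35738759,   0.        , 280.44011882],
       [  0.        , 461.35738759, 212.90142667],
       [  0.        ,   0.        ,   1.        ]]), 'k1': -0.053055209329699704, 'rvec': array([ 1.96011937, -1.17424324,  0.61568834]), 'tvec': array([-0.252089  ,  0.33953723,  0.98099134])} 0.9733971088435374
side {'K': array([[515.60532877,   0.        , 273.58342612],
       [  0.        , 515.60532877, 198.29220788],
       [  0.        ,   0.        ,   1.        ]]), 'k1': 0.05975640326454883, 'rvec': array([ 0.67598922, -2.44537498,  1.39978602]), 'tvec': array([0.4693258 , 0.22732108, 1.25968831])} 0.9510629251700681
wrist {'K': array([[304.22420302,   0.        , 280.27056793],
       [  0.        , 304.22420302, 208.84971509],
       [  0.        ,   0.        ,   1.        ]]), 'k1': -0.06542164777509267, 'rvec': array([-2.83292685e+00, -1.35320749e-03,  2.23718498e-03]), 'tvec': array([-0.67457164, -0.04126345,  0.38010413])} 0.9959736394557823
{'clock': 0.15, 'joints': array([-0.10806965,  0.47762322,  0.02236629,  1.5561977 , -0.01151972,
        1.10927957, -0.08309792]), 'qvel': array([-0.00021494, -0.00299582,  0.00196532, -0.00465114, -0.00110914,
       -0.00027935,  0.00190936]), 'tau': array([ 1.55385478e-03, -5.96924365e+01,  1.60940632e+00, -2.81490952e+01,
        1.26662746e-02,  6.56643446e-03,  5.58682734e-05]), 'tcp_pos': array([ 6.74509503e-01, -3.46874781e-05,  1.93951996e-01]), 'orientation': array([-2.22083701e+00, -2.22075611e+00,  1.62612162e-03]), 'contact_force': array([0.56760019, 0.10112906, 0.17259544]), 'moment': array([-0.01534182, -0.02659896, -0.0095351 ]), 'gripper_force': 0.0, 'grip_width': 0.08574687056744908}
```

View pics/scene0.png

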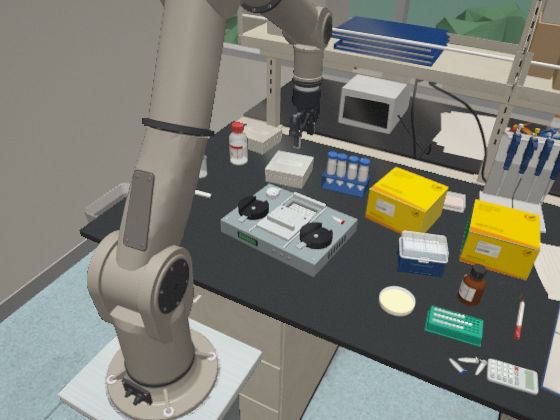

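View pics/wrist0.png

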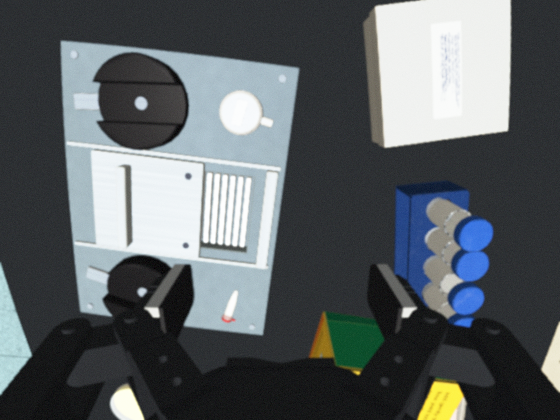

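View pics/side0.png

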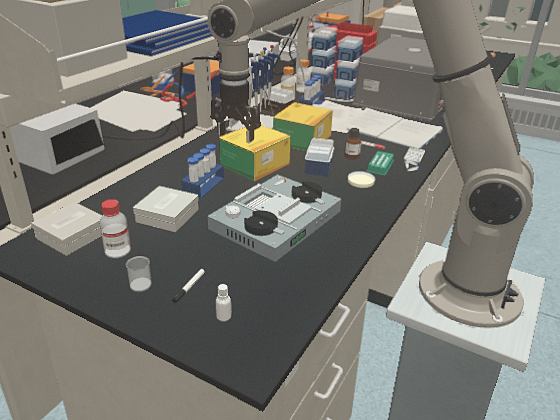

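The wrist view shows the unit (top corners about (62,41), (298,68), (265,334), (80,312)), with the left disc at (142,101), the right disc at about (142,290), and the cover's rib at x≈125. Next I'll measure these.

```bash
python3 - <<'E'
from h import *
f=np.load('wrist0.npz');c=dict(K=f['K'],k1=float(f['k1']),rvec=f['r'],tvec=f['t']);p=f['p'];d=f['d']
X=cloud(c,d)
q=plane(c,[(62,41),(298,68),(265,334),(80,312)],.05)
print(q.round(4)); print('sides',[np.linalg.norm(q[i]-q[(i+1)%4]).round(4) for i in range(4)])
# unit blob by height: points 45..56mm
m=((X[...,2]>.04)&(X[...,2]<.095)).astype(np.uint8); m[:,310:]=0; m[345:]=0
P=X[m>0][:,:2].astype(np.float32)
n,l,s,ce=cv2.connectedComponentsWithStats(cv2.morphologyEx(m,cv2.MORPH_OPEN,np.ones((5,5))));k=1+s[1:,4].argmax()
r=cv2.minAreaRect(X[l==k][:,:2].astype(np.float32));print('rect',r)
for n_,uv in dict(discL=(141,103),discLtop=(150,70),rib=(126,205),plate=(165,190),plate2=(110,200),top=(215,85),Rc=(140,292)).items():
    u,v=uv; print(n_,np.median(X[v-2:v+3,u-2:u+3].reshape(-1,3),0).round(4))
# discs: dark and above .055
hsv=cv2.cvtColor(p,cv2.COLOR_RGB2GRAY)
b=((hsv<70)&(X[...,2]>.055)&(X[...,2]<.09)).astype(np.uint8); b[:,210:]=0;b[:40]=0;b[330:]=0
cs,_=cv2.findContours(b,cv2.RETR_EXTERNAL,cv2.CHAIN_APPROX_NONE)
for k in cs:
    if cv2.contourArea(k)>150: print(cv2.contourArea(k),cv2.boundingRect(k))
big=cv2.resize(cv2.cvtColor(p,cv2.COLOR_RGB2BGR)[30:345,50:310],None,fx=1.9*1.0,fy=1.9*1.0,interpolation=cv2.INTER_CUBIC);cv2.imwrite('pics/crop1.png',big)
# side view
f=np.load('side0.npz');c2=dict(K=f['K'],k1=float(f['k1']),rvec=f['r'],tvec=f['t']);X2=cloud(c2,f['d'])
m=((X2[...,2]>.044)&(X2[...,2]<.09)).astype(np.uint8);m[:170]=0;m[:,:205]=0;m[260:]=0;m[:,345:]=0
n,l,s,ce=cv2.connectedComponentsWithStats(m);k=1+s[1:,4].argmax();print('side rect',cv2.minAreaRect(X2[l==k][:,:2].astype(np.float32)),np.median(X2[l==k][:,2]))
E
```

```text
[[ 0.4558  0.1497  0.05  ]
 [ 0.692   0.1191  0.05  ]
 [ 0.6549 -0.1976  0.05  ]
 [ 0.4124 -0.1687  0.05  ]]
sides [np.float64(0.2382), np.float64(0.3189), np.float64(0.2443), np.float64(0.3214)]
rect ((0.5525603890419006, -0.024020761251449585), (0.32148003578186035, 0.24126863479614258), 82.5308837890625)
discL [0.5373 0.0869 0.0629]
discLtop [0.5549 0.1155 0.076 ]
rib [ 0.5132 -0.015   0.0752]
plate [ 0.5512 -0.0022  0.0608]
plate2 [ 0.4882 -0.0132  0.0608]
top [0.6094 0.1035 0.0504]
Rc [ 0.507  -0.1272  0.0637]
2105.0 (103, 256, 68, 62)
6846.0 (94, 53, 94, 96)
side rect ((0.5500920414924622, -0.023242592811584473), (0.3298870027065277, 0.24485430121421814), 81.91580963134766) 0.0535960817441693
```

View pics/crop1.png

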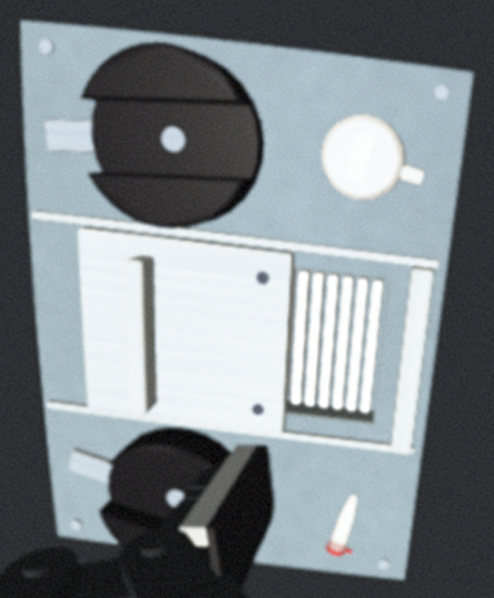

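Unit centre ≈ (0.553, −0.024), yaw ≈ −0.127 rad; heights (50/60/76 mm) and sides agree with the text. I'll go above the push start with the fingers shut and take a second look there.

```bash
python3 -m pendant '{"translation":[[-2.5,-0.2,0],[-5,-0.4,0],[-7.5,-0.56,0],[-8,-0.56,0],[-8,-0.56,0],[-8,-0.56,0]],"delta_rot":[[0,0,-1.4],[0,0,-1.4],[0,0,-1.4],[0,0,-1.4],[0,0,-1.4],[0,0,-1.4]]}' 0 40
python3 - <<'E'
from h import *
p,d,c=save('wrist','wrist1'); o=get_obs(); print(o['tcp_pos'],o['orientation'],o['grip_width'])
E
```

```text
clock: 0.9
tcp_pos: [0.4768, -0.0137, 0.195]
orientation: [2.352, 2.081, 0.002]
contact_force: [-1.4, -0.4, -0.2]
grip_width: 0.0004
gripper_force: 0.0
[ 0.47667387 -0.01373541  0.19483997] [2.35218132e+00 2.08162844e+00 1.21002157e-03] 0.00020856513084455076
```

View pics/wrist1.png

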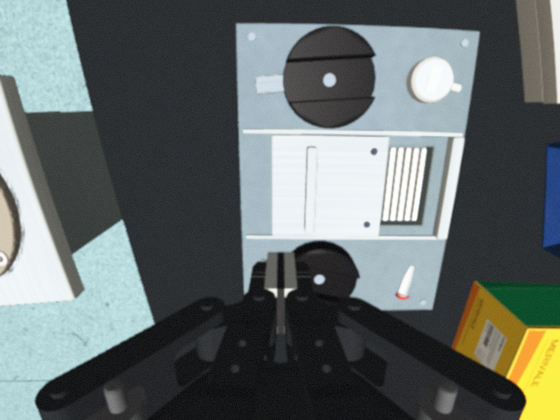

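The view shows the whole cover and the left fastener: rib from (312,147) to (311,232), left disc centre (329,80), right disc centre (320,280), tongue end about (257,85), unit corners at (236,24), (479,32), (435,310).

```bash
python3 - <<'E'
from h import *
f=np.load('wrist1.npz');c=dict(K=f['K'],k1=float(f['k1']),rvec=f['r'],tvec=f['t']);p=f['p'];X=cloud(c,f['d'])
q=plane(c,[(236,24),(479,32),(435,310),(243,306)],.05);print(q.round(4), q.mean(0), [np.linalg.norm(q[i]-q[(i+1)%4]).round(4) for i in range(4)])
ok=(X[...,2]>.04)&(X[...,2]<.09);ok[:, :225]=0;ok[:,490:]=0;ok[245:]=0
# height of rib and disc centres by depth
for uv in [(311,190),(329,80),(320,280),(350,185)]:
    u,v=uv; print(uv,X[v-1:v+2,u-1:u+2].reshape(-1,3).mean(0).round(4))
C=np.array([.553,-.0242]);yaw=-.127;ex=np.array([np.cos(yaw),np.sin(yaw)]);ey=np.array([-ex[1],ex[0]])
U=lambda w:(np.round([(w[:2]-C)@ex,(w[:2]-C)@ey],4))
for n,uv,z in [('ribnear',(306.5,190),.077),('ribfar',(317,190),.077),('platenear',(272,185),.06),('platefar',(388,185),.06),('Lc',(329,80),.062),('Rc',(320,280),.062),('tongueLtip',(257,85),.07),('slotL upedge l',(286,61),.076),('slotL upedge r',(374,54),.076),('slotL low l',(290,103),.076),('slotL low r',(374,96),.076),('stop near',(446,190),.064)]:
    w=plane(c,[uv],z)[0]; print(n,w.round(4),U(w))
f=np.load('wrist0.npz');c=dict(K=f['K'],k1=float(f['k1']),rvec=f['r'],tvec=f['t'])
for n,uv,z in [('Rc',(141,291.5),.062),('Rtongue',(87.5,272),.07),('Rtongroot',(107,278),.07),('Lc',(141,103),.062),('Ltongue',(75,101),.07),('ribnear',(117,205),.077),('slotLu l',(95,82),.076),('slotLu r',(181,83.5),.076),('Ll',(98,121),.076),('Lr',(180,124),.076)]:
    w=plane(c,[uv],z)[0]; print(n,w.round(4),U(w))
E
```

```text
[[ 0.4547  0.1497  0.05  ]
 [ 0.6926  0.1187  0.05  ]
 [ 0.6561 -0.2007  0.05  ]
 [ 0.4123 -0.162   0.05  ]] [ 0.55393453 -0.02357253  0.05      ] [np.float64(0.2399), np.float64(0.3214), np.float64(0.2468), np.float64(0.3146)]
(311, 190) [ 0.5085 -0.0156  0.0778]
(329, 80) [0.537  0.0869 0.0629]
(320, 280) [ 0.5104 -0.1284  0.0631]
(350, 185) [ 0.5515 -0.0197  0.0605]
ribnear [ 0.504  -0.0153  0.077 ] [-0.0497  0.0027]
ribfar [ 0.5146 -0.0165  0.077 ] [-0.0391  0.0027]
platenear [ 0.4693 -0.0098  0.06  ] [-0.0849  0.0037]
platefar [ 0.5923 -0.0246  0.06  ] [0.0391 0.0045]
Lc [0.5371 0.0869 0.062 ] [-0.0298  0.1082]
Rc [ 0.5105 -0.1291  0.062 ] [-0.0289 -0.1095]
tongueLtip [0.4682 0.0899 0.07  ] [-0.0986  0.1024]
slotL upedge l [0.4975 0.1066 0.076 ] [-0.0716  0.1227]
slotL upedge r [0.5775 0.1037 0.076 ] [0.0081 0.13  ]
slotL low l [0.4969 0.0698 0.076 ] [-0.0675  0.0862]
slotL low r [0.5758 0.0672 0.076 ] [0.011  0.0935]
stop near [ 0.6541 -0.0365  0.064 ] [0.1019 0.0006]
Rc [ 0.5072 -0.1273  0.062 ] [-0.0324 -0.1081]
Rtongue [ 0.4509 -0.0974  0.07  ] [-0.092  -0.0856]
Rtongroot [ 0.4733 -0.1048  0.07  ] [-0.0689 -0.0901]
Lc [0.537  0.0869 0.062 ] [-0.03    0.1082]
Ltongue [0.4738 0.0903 0.07  ] [-0.0931  0.1036]
ribnear [ 0.5049 -0.0139  0.077 ] [-0.049   0.0041]
slotLu l [0.5007 0.1065 0.076 ] [-0.0685  0.1231]
slotLu r [0.583  0.1031 0.076 ] [0.0136 0.1301]
Ll [0.4982 0.0708 0.076 ] [-0.0664  0.0873]
Lr [0.579  0.0666 0.076 ] [0.0143 0.0934]
```

Both views agree within 1–2 mm: the rib's near face is 65 mm short of home, the left slot is at world yaw −0.04 and the right at ≈ −0.47. Next I lower in front of the rib.

```bash
python3 -m pendant '{"translation":[[0,0,-2],[0,0,-4],[0,0,-5],[0,0,-5.15],[0,0,-5.15]],"delta_rot":[[0,0,0],[0,0,0],[0,0,0],[0,0,0],[0,0,0]]}' 0
```

```text
clock: 1.58
tcp_pos: [0.4761, -0.0139, 0.0663]
orientation: [2.353, 2.081, 0.001]
contact_force: [-0.2, -0.5, -0.0]
grip_width: 0.0002
gripper_force: 0.0
```

```bash
python3 -m pendant '{"translation":[[0.3,-0.04,0],[0.6,-0.08,0],[0.85,-0.11,0],[1.1,-0.14,0],[1.35,-0.17,0],[1.6,-0.2,0],[1.85,-0.24,0],[2.1,-0.27,0],[2.35,-0.3,0],[2.6,-0.33,0],[2.8,-0.36,0],[2.8,-0.36,0]],"delta_rot":[[0,0,0],[0,0,0],[0,0,0],[0,0,0],[0,0,0],[0,0,0],[0,0,0],[0,0,0],[0,0,0],[0,0,0],[0,0,0],[0,0,0]]}' 0
python3 - <<'E'
from h import *
print(get_obs()['contact_force'])
E
```

```text
clock: 3.08
tcp_pos: [0.5454, -0.0231, 0.0659]
orientation: [2.353, 2.082, 0.0]
contact_force: [-0.2, 0.8, 0.9]
grip_width: -0.0001
gripper_force: 0.0
[-0.16272564  0.76055137  0.86961775]
```

```bash
python3 -m pendant '{"translation":[[0.1,-0.01,0],[0.2,-0.03,0],[0.28,-0.04,0],[0.32,-0.04,0],[0.36,-0.05,0],[0.4,-0.05,0]],"delta_rot":[[0,0,0],[0,0,0],[0,0,0],[0,0,0],[0,0,0],[0,0,0]]}' 0
```

```text
clock: 3.82
tcp_pos: [0.555, -0.0243, 0.066]
orientation: [-2.353, -2.082, 0.0]
contact_force: [0.4, 0.2, 0.3]
grip_width: -0.0001
gripper_force: 0.0
```

```bash
for i in 1 2 3; do python3 -m pendant '{"translation":[[0.04,-0.005,0],[0.08,-0.01,0],[0.08,-0.01,0]],"delta_rot":[[0,0,0],[0,0,0],[0,0,0]]}' 0 | grep -E 'tcp|contact'; done
```

```text
tcp_pos: [0.5571, -0.0245, 0.066]
contact_force: [-0.3, -0.0, 0.6]
tcp_pos: [0.5591, -0.0248, 0.066]
contact_force: [0.7, -0.1, -0.4]
tcp_pos: [0.5611, -0.025, 0.066]
contact_force: [-0.0, -0.3, -0.7]
```

```bash
python3 - <<'E'
from h import *
p,d,c=save('wrist','wrist2')
E
```

```text
(no output)
```

View pics/wrist2.png

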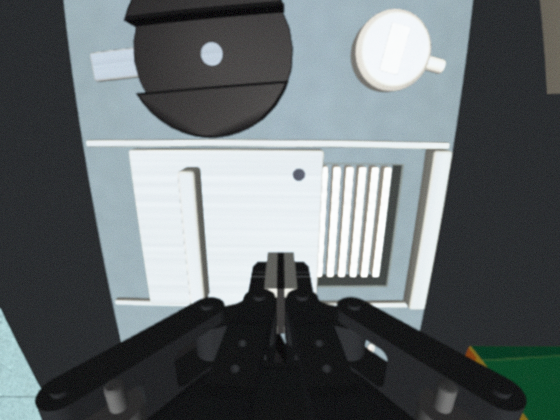

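The rib (x≈190) stands left of the fingertips (280,255), so the push passed over or beside it. I'll check where everything is.

```bash
python3 - <<'E'
from h import *
C=np.array([.553,-.0242]);yaw=-.127;ex=np.array([np.cos(yaw),np.sin(yaw)]);ey=np.array([-ex[1],ex[0]])
U=lambda w:(np.round([(w[:2]-C)@ex,(w[:2]-C)@ey],4))
f=np.load('wrist2.npz');c=dict(K=f['K'],k1=float(f['k1']),rvec=f['r'],tvec=f['t']);X=cloud(c,f['d'])
for n,(u,v) in dict(tip=(274,257),tip2=(287,257),tipmid=(275,275),rib=(186,220),rib2=(187,190),plate=(240,200),plate2=(160,220),Lc=(211,54),plateL=(250,250)).items():
    w=X[v-1:v+2,u-1:u+2].reshape(-1,3).mean(0); print(n,w.round(4),U(w))
print(get_obs()['tcp_pos'])
o,_=ray(c,[(0,0)]);print('cam',o)
# project TCP
for P in [(.561,-.025,.066)]:
    print(cv2.projectPoints(np.array([P]),c['rvec'],c['tvec'],c['K'],np.array([c['k1'],0,0,0]))[0])
print(f['d'][250:300:10,276])
for n in ('scene','side'):
    p,d,c=save(n,n+'1')
a=cv2.imread('pics/scene1.png')[170:290,200:380];b=cv2.imread('pics/side1.png')[150:270,190:370]
cv2.imwrite('pics/both.png',np.vstack([cv2.resize(a,None,fx=2.5,fy=2.5,interpolation=2),cv2.resize(b,None,fx=2.5,fy=2.5,interpolation=2)]))
E
```

```text
tip [ 0.56   -0.0146  0.1134] [0.0057 0.0104]
tip2 [ 0.5662 -0.0153  0.1135] [0.012  0.0105]
tipmid [ 0.5607 -0.0146  0.1306] [0.0065 0.0105]
rib [0.5154 0.0036 0.0962] [-0.0408  0.0229]
rib2 [0.5129 0.0155 0.0775] [-0.0448  0.0343]
plate [0.5393 0.0014 0.0606] [-0.0169  0.0237]
plate2 [ 0.4849 -0.0057  0.0603] [-0.0699  0.0098]
Lc [0.5369 0.0869 0.0633] [-0.03    0.1082]
plateL [ 0.5403 -0.0337  0.0606] [-0.0114 -0.0111]
[ 0.56108537 -0.02497246  0.06597881]
cam [0.57101299 0.05103616 0.24568868]
[[[279.1130088  237.77891873]]]
[0.20411852 0.14380877 0.13431276 0.12607428 0.1206729 ]
```

View pics/both.png

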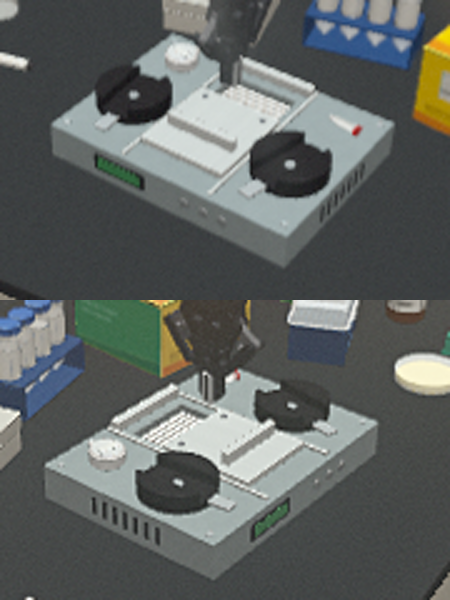

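The pictures show the cover unmoved, and the fingertips stand over its far half, seemingly above the plate. I'll triangulate the tip from both room cameras.

```bash
python3 - <<'E'
from h import *
def L(n):
    f=np.load(n+'.npz');return dict(K=f['K'],k1=float(f['k1']),rvec=f['r'],tvec=f['t']),f
cs,fs=L('scene1');cd,fd=L('side1')
def tri(a,b):
    o1,d1=ray(cs,[a]);o2,d2=ray(cd,[b]);d1=d1[0];d2=d2[0]
    s=np.linalg.lstsq(np.c_[d1,-d2],o2-o1,rcond=None)[0];p,q=o1+s[0]*d1,o2+s[1]*d2
    return ((p+q)/2).round(4),np.linalg.norm(p-q).round(4)
print('tip',tri((291.2,204),(275.2,189.2)))
for n,c,f in(('scene',cs,fs),('side',cd,fd)):
    X=cloud(c,f['d']); m=(abs(X[...,0]-.561)<.035)&(abs(X[...,1]+.025)<.035)&(X[...,2]>.083)&(X[...,2]<.2)
    P=X[m];print(n,len(P),P[:,2].min(),np.sort(P[:,2])[:10].round(4)); i=P[:,2].argsort()[:15];print(P[i].mean(0))
    print('proj tcp',cv2.projectPoints(np.array([[.561,-.025,.066],[.561,-.025,.113]]),c['rvec'],c['tvec'],c['K'],np.array([c['k1'],0,0,0]))[0].round(1).tolist())
f=np.load('wrist2.npz');c=dict(K=f['K'],k1=float(f['k1']),rvec=f['r'],tvec=f['t']);X=cloud(c,f['d'])
print(X[236:300:4,272].round(3))
print(get_obs()['joints'])
E
```

```text
tip (array([ 0.5558, -0.0272,  0.1041]), np.float64(0.0025))
scene 292 0.1027089951127953 [0.1027 0.1061 0.1061 0.1061 0.1061 0.1067 0.1073 0.1091 0.1098 0.1099]
[ 0.55497218 -0.03019501  0.10850162]
proj tcp [[[291.0, 213.2]], [[291.6, 199.9]]]
side 435 0.10119632340044993 [0.1012 0.1024 0.1032 0.1035 0.1041 0.1045 0.1051 0.1074 0.1082 0.1084]
[ 0.5557917  -0.02100824  0.10642012]
proj tcp [[[273.2, 200.9]], [[273.5, 186.7]]]
[[ 0.556 -0.025  0.061]
 [ 0.556 -0.029  0.06 ]
 [ 0.555 -0.031  0.06 ]
 [ 0.555 -0.034  0.06 ]
 [ 0.559 -0.014  0.108]
 [ 0.559 -0.015  0.112]
 [ 0.559 -0.015  0.116]
 [ 0.559 -0.014  0.121]
 [ 0.559 -0.015  0.123]
 [ 0.559 -0.015  0.128]
 [ 0.559 -0.015  0.131]
 [ 0.56  -0.015  0.134]
 [ 0.56  -0.015  0.137]
 [ 0.56  -0.015  0.14 ]
 [ 0.56  -0.013  0.145]
 [ 0.56  -0.014  0.148]]
[-0.0917319   0.44986408  0.03190749  1.9422853  -0.02040258  0.74969454
 -0.17028825]
```

All three views put the true tips at z ≈ 0.104 while the TCP reads 0.066, so the fingers end about 38 mm short of the reported TCP. I'll go back in front of the rib and lower with that correction, feeling for contact.

```bash
python3 -c "
from bench import *
print(grip_point_offset() if callable(grip_point_offset) else grip_point_offset)"
python3 -m pendant '{"translation":[[0,0,0.4],[-1,0.13,0.4],[-2.5,0.32,0.4],[-3.45,0.44,0.4],[-3.45,0.44,0.4],[-3.45,0.44,0.0],[-3.45,0.44,-0.5],[-3.45,0.44,-0.9],[-3.45,0.44,-1.1],[-3.45,0.44,-1.2],[-3.45,0.44,-1.2]],"delta_rot":[[0,0,0],[0,0,0],[0,0,0],[0,0,0],[0,0,0],[0,0,0],[0,0,0],[0,0,0],[0,0,0],[0,0,0],[0,0,0]]}' 0
python3 - <<'E'
from h import *
p,d,c=save('wrist','wrist3');X=cloud(c,d)
print(X[244:262:2,272].round(4))
E
```

```text
-0.0187
clock: 6.48
tcp_pos: [0.4748, -0.014, 0.0359]
orientation: [-2.353, -2.082, 0.0]
contact_force: [0.1, 0.0, 0.3]
grip_width: 0.0003
gripper_force: 0.0
[[ 0.4716 -0.0074  0.0593]
 [ 0.4715 -0.0081  0.0603]
 [ 0.4713 -0.0093  0.0604]
 [ 0.4712 -0.0103  0.0608]
 [ 0.4726 -0.0033  0.0783]
 [ 0.4726 -0.0034  0.0802]
 [ 0.4727 -0.0036  0.0821]
 [ 0.4727 -0.0038  0.0837]
 [ 0.4728 -0.0032  0.087 ]]
```

```bash
python3 -m pendant '{"translation":[[0,0,-0.1],[0,0,-0.2],[0,0,-0.28],[0,0,-0.3]],"delta_rot":[[0,0,0],[0,0,0],[0,0,0],[0,0,0]]}' 0
python3 -m pendant '{"translation":[[0.2,-0.03,0],[0.4,-0.05,0],[0.6,-0.08,0],[0.8,-0.1,0],[1.0,-0.13,0],[1.2,-0.15,0],[1.2,-0.15,0]],"delta_rot":[[0,0,0],[0,0,0],[0,0,0],[0,0,0],[0,0,0],[0,0,0],[0,0,0]]}' 0
python3 - <<'E'
from h import *
p,d,c=save('wrist','wrist4');X=cloud(c,d)
print(X[244:262:2,272].round(4))
E
```

```text
clock: 7.02
tcp_pos: [0.4746, -0.014, 0.0283]
orientation: [-2.353, -2.082, 0.0]
contact_force: [0.3, 0.5, 0.2]
grip_width: 0.0
gripper_force: 0.0
clock: 7.9
tcp_pos: [0.5057, -0.0178, 0.0285]
orientation: [2.352, 2.081, 0.002]
contact_force: [-0.5, 0.2, -0.4]
grip_width: 0.0004
gripper_force: 0.0
[[ 0.5033 -0.0069  0.0615]
 [ 0.5031 -0.0083  0.0609]
 [ 0.5028 -0.0098  0.0601]
 [ 0.5027 -0.0111  0.0598]
 [ 0.5035 -0.007   0.071 ]
 [ 0.5034 -0.0077  0.0718]
 [ 0.5035 -0.0075  0.0744]
 [ 0.5036 -0.0071  0.0774]
 [ 0.5037 -0.0071  0.0794]]
```

View pics/wrist4.png

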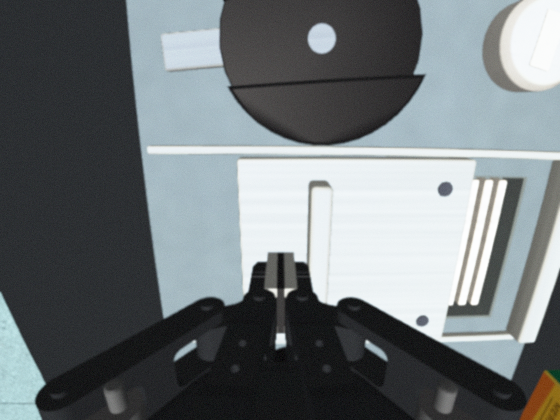

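The fingers are now down in front of the rib, which begins at column 308. I'll keep pushing.

```bash
python3 -m pendant '{"translation":[[0.2,-0.03,0],[0.4,-0.05,0],[0.6,-0.08,0],[0.8,-0.1,0],[1.0,-0.13,0],[1.2,-0.15,0],[1.4,-0.18,0],[1.6,-0.2,0],[1.7,-0.22,0],[1.7,-0.22,0]],"delta_rot":[[0,0,0],[0,0,0],[0,0,0],[0,0,0],[0,0,0],[0,0,0],[0,0,0],[0,0,0],[0,0,0],[0,0,0]]}' 0 | grep -E 'tcp|contact'
for i in 1 2 3; do python3 -m pendant '{"translation":[[0.04,-0.005,0],[0.08,-0.01,0],[0.08,-0.01,0]],"delta_rot":[[0,0,0],[0,0,0],[0,0,0]]}' 0 | grep -E 'tcp|contact'; done
python3 - <<'E'
from h import *
C=np.array([.553,-.0242]);yaw=-.127;ex=np.array([np.cos(yaw),np.sin(yaw)]);ey=np.array([-ex[1],ex[0]])
p,d,c=save('wrist','wrist5');X=cloud(c,d);u=(X[...,:2]-C)@ex;v=(X[...,:2]-C)@ey;z=X[...,2]
for n,m in dict(rib=(z>.073)&(z<.081)&(abs(v-.03)<.014)&(u<.04),plate=(z>.057)&(z<.066)&(abs(v-.03)<.02)&(u<.1)).items(): print(n,m.sum(),np.percentile(u[m],[1,3,50,97,99]).round(4))
E
```

```text
tcp_pos: [0.5479, -0.0233, 0.0285]
contact_force: [0.1, 0.4, -0.2]
tcp_pos: [0.5492, -0.0235, 0.0285]
contact_force: [-2.1, 0.6, 0.6]
tcp_pos: [0.5515, -0.0238, 0.0285]
contact_force: [-1.5, -0.6, 0.9]
tcp_pos: [0.5534, -0.024, 0.0284]
contact_force: [-1.6, 0.8, 1.0]
rib 1261 [0.0141 0.0143 0.0188 0.0237 0.024 ]
plate 15487 [-0.0196 -0.0175  0.0425  0.0948  0.0973]
```

```bash
for i in 1 2 3 4; do python3 -m pendant '{"translation":[[0.04,-0.005,0],[0.04,-0.005,0]],"delta_rot":[[0,0,0],[0,0,0]]}' 0 | grep -E 'tcp|contact'; done
```

```text
tcp_pos: [0.5541, -0.0241, 0.0284]
contact_force: [-2.9, 0.8, 2.5]
tcp_pos: [0.5542, -0.0241, 0.0283]
contact_force: [-6.4, 0.8, 4.1]
tcp_pos: [0.5542, -0.0241, 0.0282]
contact_force: [-8.0, 1.8, 6.2]
tcp_pos: [0.5543, -0.0241, 0.028]
contact_force: [-10.0, 1.7, 7.5]
```

```bash
for i in 1 2; do python3 -m pendant '{"translation":[[0.08,-0.01,0],[0.08,-0.01,0],[0.08,-0.01,0]],"delta_rot":[[0,0,0],[0,0,0],[0,0,0]]}' 0 | grep -E 'tcp|contact'; done
cat > rib.py <<'E'
from h import *
import sys
C=np.array([.553,-.0242]);yaw=-.127;ex=np.array([np.cos(yaw),np.sin(yaw)]);ey=np.array([-ex[1],ex[0]])
p,d,c=save('wrist',sys.argv[1]);X=cloud(c,d);u=(X[...,:2]-C)@ex;v=(X[...,:2]-C)@ey;z=X[...,2]
for n,m in dict(rib=(z>.073)&(z<.081)&(abs(v-.03)<.014)&(u<.04),plate=(z>.057)&(z<.0615)&(abs(v-.03)<.02)&(u<.102),stop=(z>.0615)&(z<.068)&(abs(v-.03)<.02)&(u>.09),).items(): print(n,m.sum(),np.percentile(u[m],[1,3,50,97,99]).round(4) if m.any() else '')
E
python3 rib.py wrist6
```

```text
tcp_pos: [0.5544, -0.0239, 0.0277]
contact_force: [-13.5, 2.4, 10.7]
tcp_pos: [0.5545, -0.0239, 0.0275]
contact_force: [-19.2, 2.9, 14.0]
rib 1293 [0.0154 0.0156 0.0201 0.025  0.0253]
plate 15036 [-0.0183 -0.0161  0.0448  0.0982  0.101 ]
stop 1842 [0.0924 0.1    0.1051 0.1117 0.1122]
```

The cover stalls firmly at 19 N with its far edge at the stop (x_u ≈ 0.101). I'll back off, raise, and half open the fingers, so one tip sits in each end of the slot and I turn about the fastener's axis.

```bash
python3 -m pendant '{"translation":[[-0.6,0.08,0],[-0.6,0.08,0],[-0.6,0.08,1.5],[-0.6,0.08,2.8],[-0.6,0.08,2.8],[-0.6,0.08,2.8]],"delta_rot":[[0,0,0],[0,0,0],[0,0,0],[0,0,0],[0,0,0],[0,0,0]]}' 0
python3 rib.py wrist7
python3 -m pendant '{"translation":[[0,2,0],[0,4,0],[0,4.4,0],[0,4.4,0],[0,4.4,0]],"delta_rot":[[0,0,0.9],[0,0,0.9],[0,0,0.9],[0,0,0.9],[0,0,0.9]]}' 0.5 40
python3 - <<'E'
from h import *
p,d,c=save('wrist','wrist8');X=cloud(c,d);print(get_obs()['tcp_pos'],cv2.Rodrigues(get_obs()['orientation'])[0][:,1])
m=(X[...,2]<.2)&(X[...,2]>.1)&(np.hypot(X[...,0]-get_obs()['tcp_pos'][0],X[...,1]-get_obs()['tcp_pos'][1])<.06)
P=X[m];print(m.sum(),np.sort(P[:,2])[:30:4].round(4));i=P[:,2].argsort()[:60];print(P[i[::6]].round(4))
E
```

```text
clock: 12.92
tcp_pos: [0.5467, -0.0231, 0.0983]
orientation: [2.353, 2.081, 0.001]
contact_force: [-0.0, 0.0, -0.7]
grip_width: -0.0001
gripper_force: 0.0
rib 607 [0.0154 0.0155 0.0201 0.0251 0.0253]
plate 7387 [-0.0184 -0.0163  0.045   0.0982  0.1008]
stop 928 [0.0912 0.0958 0.1054 0.1118 0.1122]
clock: 13.6
tcp_pos: [0.5461, 0.085, 0.098]
orientation: [2.272, 2.17, -0.002]
contact_force: [0.2, -0.9, -0.1]
grip_width: 0.043
gripper_force: 0.0
[0.54620264 0.08495082 0.09810493] [ 9.98929023e-01 -4.62659698e-02 -5.17438928e-04]
13447 [0.1362 0.1371 0.1374 0.1377 0.1381 0.1384 0.1388 0.1391]
[[0.5684 0.0849 0.1362]
 [0.5255 0.088  0.1373]
 [0.5682 0.0834 0.1377]
 [0.5252 0.0832 0.1381]
 [0.5681 0.0817 0.1388]
 [0.568  0.0801 0.1391]
 [0.5685 0.0928 0.1393]
 [0.5194 0.0957 0.1396]
 [0.5249 0.0783 0.1397]
 [0.5259 0.0944 0.1399]]
```

View pics/wrist8.png

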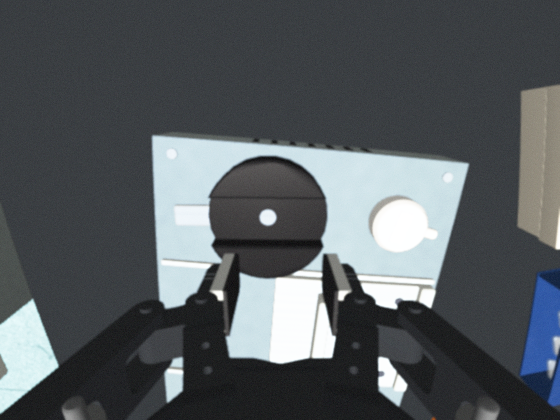

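The half-open fingers (tips near (228,262) and (333,262), z ≈ 0.136) are aligned with the left slot. I'll centre over the disc and lower in.

```bash
python3 -m pendant '{"translation":[[-0.37,0.08,0],[-0.37,0.08,-0.5],[-0.37,0.08,-1.3],[-0.37,0.08,-2],[-0.37,0.08,-2.3],[-0.37,0.08,-2.4],[-0.37,0.08,-2.4]],"delta_rot":[[0,0,0],[0,0,0],[0,0,0],[0,0,0],[0,0,0],[0,0,0],[0,0,0]]}' 0.5
python3 -m pendant '{"translation":[[0,0,-0.1],[0,0,-0.2],[0,0,-0.3],[0,0,-0.35],[0,0,-0.35]],"delta_rot":[[0,0,0],[0,0,0],[0,0,0],[0,0,0],[0,0,0]]}' 0.5
```

```text
clock: 14.52
tcp_pos: [0.5373, 0.0891, 0.0386]
orientation: [2.269, 2.172, 0.001]
contact_force: [-0.5, -0.1, 0.3]
grip_width: 0.0429
gripper_force: 0.0
clock: 15.15
tcp_pos: [0.537, 0.089, 0.0296]
orientation: [-2.269, -2.172, 0.0]
contact_force: [0.7, -0.0, -1.0]
grip_width: 0.0423
gripper_force: 0.0
```

```bash
python3 -m pendant '{"translation":[[0,-0.08,0],[0,-0.08,0],[0,-0.08,0],[0,-0.08,0],[0,-0.08,0],[0,-0.08,0],[0,-0.08,0],[0,-0.08,0],[0,-0.08,0],[0,-0.08,0],[0,-0.08,0],[0,-0.08,0]],"delta_rot":[[0,0,1],[0,0,2],[0,0,3],[0,0,4],[0,0,5],[0,0,6],[0,0,7],[0,0,8],[0,0,9],[0,0,10],[0,0,11],[0,0,12]]}' 0.5
python3 - <<'E'
from h import *
print(get_obs()['moment'],get_obs()['joints'])
p,d,c=save('wrist','wrist9')
E
```

```text
clock: 16.65
tcp_pos: [0.5363, 0.0878, 0.0297]
orientation: [-0.874, -3.016, -0.0]
contact_force: [-1.8, 1.2, 0.5]
grip_width: 0.0426
gripper_force: 1.7
[ 0.38239221  0.41079358 -0.07833379] [-0.04993917  0.49814372 -0.28496836  1.98538985  0.21195477  0.68704015
  0.5399698 ]
```

View pics/wrist9.png

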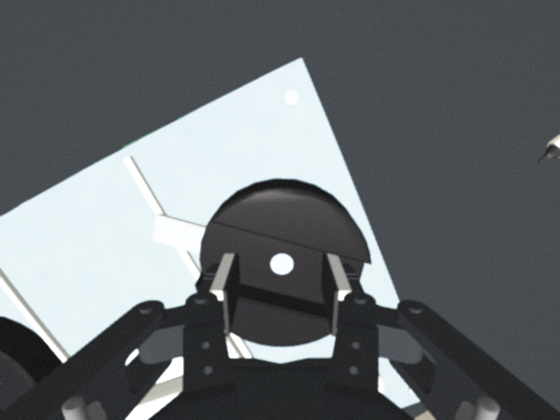

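The left slot is following with about 13° lag, its tongue (175,230) swinging in towards the cover. I continue to the stop.

```bash
python3 -m pendant '{"translation":[[0,0,0],[0,0,0],[0,0,0],[0,0,0],[0,0,0],[0,0,0],[0,0,0],[0,0,0]],"delta_rot":[[0,0,1],[0,0,2],[0,0,3],[0,0,4],[0,0,5],[0,0,6],[0,0,7],[0,0,7]]}' 0.5
cat > st.py <<'E'
from bench import *; import cv2,numpy as np
o=get_obs();y=cv2.Rodrigues(o['orientation'])[0][:,1];print('yaw',np.arctan2(y[1],y[0]).round(3),'M',o['moment'].round(3),'F',o['contact_force'].round(1))
E
python3 st.py
for i in 1 2; do python3 -m pendant '{"translation":[[0,0,0],[0,0,0],[0,0,0]],"delta_rot":[[0,0,0.5],[0,0,1],[0,0,1]]}' 0.5 >/dev/null; python3 st.py; done
```

```text
clock: 17.7
tcp_pos: [0.5367, 0.0873, 0.0297]
orientation: [0.066, -3.14, -0.001]
contact_force: [-1.1, 1.1, 0.4]
grip_width: 0.0429
gripper_force: 0.9
yaw 1.613 M [ 0.339  0.297 -0.042] F [-1.1  1.1  0.4]
yaw 1.702 M [ 0.495  0.518 -0.034] F [-2.6  2.5  0.1]
yaw 1.787 M [ 0.462  1.135 -1.293] F [-4.5  1.1  4.8]
```

```bash
python3 -m pendant '{"translation":[[0,0,0],[0,0,0],[0,0,0],[0,0,1],[0,0,2],[0,0,3],[0,0,3],[0,-0.5,3],[0,-1.5,3],[0,-2,3],[0,-2,3]],"delta_rot":[[0,0,-1],[0,0,-3],[0,0,-4],[0,0,-4],[0,0,-4],[0,0,-4],[0,0,-4],[0,0,-4],[0,0,-4],[0,0,-4],[0,0,-4]]}' 0.5
cat > slot.py <<'E'
from h import *
import sys
C=np.array([.553,-.0242]);yaw=-.127;ex=np.array([np.cos(yaw),np.sin(yaw)]);ey=np.array([-ex[1],ex[0]])
p,d,c=save('wrist',sys.argv[1]);X=cloud(c,d);tx,ty,tz=get_obs()['tcp_pos']
g=cv2.cvtColor(p,cv2.COLOR_RGB2GRAY)
for n,s in (('L',1),('R',-1)):
    a=C-.03*ex+s*.108*ey; w=X[...,:2]-a; r=np.hypot(w[...,0],w[...,1]);z=X[...,2]
    fl=(z>.057)&(z<.0665)&(r<.043); top=(z>.072)&(z<.080)&(r<.045); tg=(r>.049)&(r<.069)&(z>.055)&(z<.078)&(abs((X[...,:2]-C)@ey)>.060)
    print(n,fl.sum(),top.sum(),tg.sum())
    if tg.sum()>20:
        q=w[tg]; an=np.arctan2(-(q@ey),-(q@ex)); print(' tongue angle(unit frame)',np.median(an).round(3),'z',np.median(z[tg]).round(4))
    if top.sum()>300:
        # slot edges: median-free fit of floor strip: direction of floor points
        q=w[fl&(r>.02)]; an=2*np.arctan2(q@ey,q@ex); print(' slot angle',(np.arctan2(np.sin(an).mean(),np.cos(an).mean())/2).round(3))
E
python3 slot.py wrist10; python3 rib.py wrist11;python3 st.py
```

```text
clock: 19.82
tcp_pos: [0.5367, 0.0354, 0.104]
orientation: [-0.209, -3.134, 0.001]
contact_force: [-0.1, 1.1, 0.7]
grip_width: 0.0431
gripper_force: 0.0
L 4599 5540 62
 tongue angle(unit frame) 1.265 z 0.0555
 slot angle 1.57
R 3690 5133 613
 tongue angle(unit frame) -0.265 z 0.0614
 slot angle -0.211
rib 326 [0.0148 0.015  0.0187 0.0245 0.0249]
plate 4418 [-0.0355 -0.0282  0.0363  0.0978  0.1005]
stop 533 [0.0917 0.0992 0.1043 0.1112 0.1115]
yaw 1.44 M [-0.032 -0.023  0.016] F [-0.4  0.2 -0.1]
```

Left slot reads 1.570: locked, and the cover is still home. On to the right fastener, slot at ≈ −0.27 in the unit frame (world yaw ≈ −0.40).

```bash
python3 -m pendant '{"translation":[[0,-0.8,0],[0,-1.6,0],[-0.2,-2.4,0],[-0.4,-3.2,0],[-0.6,-4,0],[-0.8,-4.8,0],[-1,-5.6,0],[-1.07,-6.2,0],[-1.07,-6.54,0],[-1.07,-6.54,0],[-1.07,-6.54,0],[-1.07,-6.54,0]],"delta_rot":[[0,0,-2],[0,0,-4],[0,0,-6],[0,0,-8],[0,0,-10],[0,0,-12],[0,0,-14],[0,0,-16],[0,0,-18],[0,0,-20],[0,0,-21],[0,0,-21]]}' 0.5
python3 st.py; python3 slot.py wrist12
```

```text
clock: 21.42
tcp_pos: [0.5106, -0.1253, 0.1047]
orientation: [-2.61, -1.749, -0.0]
contact_force: [0.1, 0.9, -1.1]
grip_width: 0.0433
gripper_force: 0.0
yaw -0.39 M [-0.034 -0.031 -0.002] F [ 0.1  0.9 -1.1]
L 0 0 14
R 4436 5555 516
 tongue angle(unit frame) -0.257 z 0.0614
 slot angle -0.232
```

```bash
python3 -m pendant '{"translation":[[0,-0.05,-0.5],[0,-0.05,-1.3],[0,-0.05,-2],[0,-0.05,-2.4],[0,-0.05,-2.5],[0,-0.05,-2.6]],"delta_rot":[[0,0,0],[0,0,0],[0,0,0],[0,0,0],[0,0,0],[0,0,0]]}' 0.5|grep -E 'tcp|cont'
python3 -m pendant '{"translation":[[0,0,-0.1],[0,0,-0.2],[0,0,-0.3],[0,0,-0.4],[0,0,-0.4]],"delta_rot":[[0,0,0],[0,0,0],[0,0,0],[0,0,0],[0,0,0]]}' 0.5|grep -E 'tcp|cont'
```

```text
tcp_pos: [0.5106, -0.1278, 0.0399]
contact_force: [-0.9, -0.8, 0.0]
tcp_pos: [0.5101, -0.1277, 0.0295]
contact_force: [-0.0, -1.2, 0.7]
```

Centred and free in the slot. Next I turn clockwise.

```bash
python3 -m pendant '{"translation":[[0,0,0],[0,0,0],[0,0,0],[0,0,0],[0,0,0],[0,0,0],[0,0,0],[0,0,0],[0,0,0],[0,0,0],[0,0,0],[0,0,0]],"delta_rot":[[0,0,-1],[0,0,-2],[0,0,-3],[0,0,-4],[0,0,-5],[0,0,-6],[0,0,-7],[0,0,-8],[0,0,-9],[0,0,-10],[0,0,-11],[0,0,-12]]}' 0.5|grep -E 'tcp|cont'
python3 st.py
python3 -m pendant '{"translation":[[0,0,0],[0,0,0],[0,0,0],[0,0,0],[0,0,0],[0,0,0]],"delta_rot":[[0,0,-1],[0,0,-2],[0,0,-3],[0,0,-4],[0,0,-5],[0,0,-5]]}' 0.5|grep -E 'tcp|cont'
python3 st.py
```

```text
tcp_pos: [0.5099, -0.1283, 0.0298]
contact_force: [-1.5, -2.4, 2.4]
yaw -1.443 M [-0.329  0.308  0.092] F [-1.5 -2.4  2.4]
tcp_pos: [0.509, -0.1282, 0.0295]
contact_force: [-4.2, -2.2, 2.0]
yaw -1.876 M [-0.411  0.745  0.058] F [-4.2 -2.2  2. ]
```

```bash
for i in 1 2; do python3 -m pendant '{"translation":[[0,0,0],[0,0,0],[0,0,0]],"delta_rot":[[0,0,-0.5],[0,0,-1],[0,0,-1]]}' 0.5 >/dev/null; python3 st.py; done
```

```text
yaw -1.964 M [-0.35   1.069  0.049] F [-5.4 -2.5  1.4]
yaw -2.046 M [-0.292  1.387  1.553] F [-7.6 -1.1  6. ]
```

At the stop (moment jumps to 1.55 Nm, as on the left). I'll unwind, raise and check.

```bash
python3 -m pendant '{"translation":[[0,0,0],[0,0,0],[0,0,0],[0,0,1],[0,0,2],[0,0,3],[0,0,3],[0,0.5,3.5],[0,1.5,4],[0,2,4.5],[0,2,4.5],[0,2,4.5]],"delta_rot":[[0,0,1],[0,0,3],[0,0,4],[0,0,4],[0,0,4],[0,0,4],[0,0,4],[0,0,4],[0,0,4],[0,0,4],[0,0,4],[0,0,4]]}' 0.5|grep -E 'clock|tcp|cont'
python3 slot.py wrist13
python3 -m pendant '{"translation":[[0,0.8,0.5],[0,1.6,1],[0,2.4,1],[0,3,1],[0,3,1],[0,3,1],[0,3,1],[0,3,1]],"delta_rot":[[0,0,2],[0,0,4],[0,0,6],[0,0,8],[0,0,10],[0,0,12],[0,0,14],[0,0,16]]}' 0.5|grep -E 'clock|tcp|cont'
python3 slot.py wrist14; python3 rib.py wrist15
```

```text
clock: 27.35
tcp_pos: [0.51, -0.0783, 0.1419]
contact_force: [0.4, 0.5, -0.0]
L 3169 3959 29
 tongue angle(unit frame) 1.067 z 0.0554
 slot angle 1.567
R 3457 4357 22
 tongue angle(unit frame) -2.081 z 0.0554
 slot angle 1.569
clock: 28.4
tcp_pos: [0.5099, -0.0038, 0.1666]
contact_force: [0.0, -0.2, -0.0]
L 4145 4693 42
 tongue angle(unit frame) 1.321 z 0.0556
 slot angle 1.569
R 1824 1194 0
 slot angle -1.565
rib 329 [0.0156 0.0157 0.0197 0.0245 0.0248]
plate 4477 [-0.0326 -0.0193  0.0437  0.0983  0.1008]
stop 591 [0.0918 0.0941 0.1055 0.1122 0.1124]
```

Both slots are crosswise (±1.57), the cover is home, and the robot is clear.

```bash
python3 -c "
from bench import *
print(hand_in())"
```

```text
the job is handed in; nothing more can be done
None
```

The job is handed in: the cover is pushed home against its end stop and both fasteners are turned a quarter turn to their stops (both slots measured at ±1.57 rad), at about 28 s on the robot's clock; the first push passed over the rib without touching it because the fingertips sit about 38 mm above the reported TCP, so I corrected the height and repeated it.

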